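# Prepare the ultrasonic bath: set its dial and open the cleaner

## Robot

A 6-joint arm with a two-finger parallel gripper is mounted at the origin on the work surface. World frame = base frame: x ahead of the robot, y to its left, z up, the work surface at z = 0. Lengths are in m, angles in rad, forces in N, time in s.
With the tool pointing down it reaches from about 0.3 to 0.95 m from the base axis. Payload 3.1 kg.
Tool frame: the origin (TCP) lies at the very end of the fingers, on their centre line; the grasp point (between the pads) lies 19 mm behind it; z points along the fingers, y is the direction in which the jaws open and shut (so a half turn about z gives the same grasp; the last joint's range is limited). The gripper opens to 85 mm and grips with 20 to 120 N. Pads are 22 mm wide; open, the fingers measure 114 mm over their backs; the gripper's body (76 mm by 85 mm) begins 54 mm behind the grasp point. The pads swing forward as they close: fully open they stand 13 mm farther back than shut.
Start: joints at [-1.345, 0.308, 1.634, -0, 1.2, -0.07], TCP at [0.182, -0.598, 0.231] pointing down, gripper open.
Joint ranges: [-3.06, 3.06], [-0.79, 1.96], [0.05, 2.63], [-1.19, 4.34], [0.05, 2.64], [-2.94, 2.94]. Speed limits (rad/s): [2.79, 2.79, 3.14, 3.14, 3.14, 3.14].

## Interface

Orientations are given as a unit quaternion [w, x, y, z].
In Python, from station import bot, snapshot, masks_of gives the robot as it stands. The module is installed in compiled form; this text tells all that it offers.
- The arm moves only by the shell command python3 -m pendant 'ROWS'. ROWS is JSON, a list of rows, each an object with "jaw": the finger opening in mm, from 0 to 85.4; "delta_pos": the shift along the tool's x, y, z in mm, a list of three; "twist": the turn, a rotation vector about the tool's x, y, z in degrees, a list of three. A call has 1 to 10 rows; each row shifts and turns the commanded pose from where the row before left it, along the tool's axes as they then stand; what a row does not reach is not made up. A row lasts 1/12 s, in which the tool goes at most 41.7 mm and 7.16 degrees, less where a joint would pass 70% of its speed; a pose out of reach is approached as far as the arm can. A call is refused whole if a number of a shift passes 41.7 or a number of a turn 7.16, either way. A call with a gripper value outside its range is refused whole. The fingers move at their own pace and stop on an object; the grip force is fixed at half the most. Time passes only in rows, so rows that do not move let the fingers close. It gives the time, the measured TCP pose, the force and the opening at its end, in the units of the state.
- bot.observe(): the state, without advancing time (a new reading comes with each control period).
- snapshot(name): name is "scene" or "top"; returns a dict with "img" (400x640x3 uint8, blue, green, red), "vfov" (degrees; the focal length in pixels is half the picture's height over the tangent of half this angle, whatever the lens; pixels are square), "cx", "cy" (the principal point, pixels), "xyz" and "orientation" of the camera in the world. Camera axes: x right, y down, z forward; pixel columns grow to the right and rows downward; lengths in m; the calibration is good to about 2 mm. A picture is of the moment at which its call begins. There is no depth.
- bot.close_job(): hands the job in, once; it reports no verdict.
Trained networks look in the newest picture that a camera, given by its name, has taken for a name from the list of things; names that differ only in an ending like _2 or _b are one class to them, and where a whole thing is asked for, a point or a joint stands for the part that bears it (a point fixed in the world has none). Each returns a list of dicts, best first, with "score" (0 to 1); they miss things now and then, are a little off and sometimes report something else, mostly with a low value. They report only what shows in the picture. A call takes as long as a camera call. They do not tell look-alikes from the thing itself.
- masks_of(camera, target): "pixels" (400x640 bool, what is visible of it) and "point" ([row, column] in pixels, amid what is visible of it).
The state is a dict: "time_s": time; "q": joint angles; "joint_vel": joint speeds; "joint_efforts": joint torques, N m; "position": TCP position; "eef_rot": TCP orientation; "force": force on the tool from outside, world axes, zero at the start; "torque": the same for the moment, N m; "width": opening from 0.0 (shut) to 1.0 (fully open).
Only numpy, scipy, OpenCV 4.12 (cv2) and the standard library are available. Lean on these libraries where they do the work, as an engineer would, in place of code of your own. Each camera call takes 0.05 s, during which the arm holds its last target.

## Task

Get the ultrasonic bath ready: first turn its dial until the pointer stands at the one long mark of the scale. Then open the cleaner bottle that is clamped in the steel holder: press its safety cap down, twist it anticlockwise while it is pressed, and lift it off. Finish still holding the cap level in the gripper, straight above the neck and about 6 cm higher than where it sat, with the dial still on its mark and the other things on the bench left where they are.

Things in the scene. Friction and masses are not known exactly. Their poses are not given: they have to be found in the camera images.
- dial (a joint): Angle of the bath's black dial, rad: 0 at the first mark, growing CLOCKWISE seen from above, stops at 0 and 4.8; 11 marks 0.48 apart, the long middle one at 2.40. It moves freely (0.04 N m friction) and stays where it is left. It starts short of the long mark.
- dial_grip (a point): Point on the dial's vertical axis, at the grip: an upright bar 42 long, 14 thick, its top 7 mm above this point, on a disc 44 mm across whose top is 23 mm below this point. Turns with the dial: x axis along the bar, white pointer stripe on the -x end of the bar's top. Round base plate 68 mm across under the disc; flat deck 37 mm below this point.
- dial_mark (a point): The long mark of the dial's scale, on the deck of the bath 40 mm from the dial's axis. Set when the pointer end points to it.
- bath: Ivory ultrasonic bath, fixed, 270 x 220 mm. Origin on the bench right under the dial's axis; x axis points from the dial towards the tank and to the long mark. Front deck with the dial 130 mm high (x -50 to 50 mm), open tank 135 mm high behind it (x 50 to 220 mm), y -110 to 110 mm.
- bottle: Milky round cleaner bottle, 90 mm across, fixed in a steel bench holder 124 mm square. Origin on the bench on the bottle's axis, z up. Wall upright to 112 mm height, shoulder from there to 134 mm (narrowing to 42 mm across), collar to 146 mm, then neck 27 mm across to 180 mm with two lugs that hold the cap.
- neck_top (a point): Centre of the top of the bottle's neck, 180 mm above the bench. Inside the neck a sprung seal pushes the cap up: about 4 N to start pressing the cap down, 8 N at the bottom stop.
- cap: White round ribbed safety cap, 48 mm across, 28.5 tall, 30 g, loose, hooked on the neck. Origin at the centre of its open underside, z up. Locked: origin 162.5 and top 191 mm above the bench, x axis along the bottle's x; will not turn. Pressed 4 mm or more (stops at 6.5) it turns anticlockwise seen from above; turned 50 to 130 degrees, best 80 to 90, it lifts straight off. Clockwise it is stopped.
- spare_bottle: Bystander: loose smaller milky bottle, 58 mm across, 140 mm tall, narrow neck with a small plain cap; not to be opened. Origin at the centre of its underside.
- beaker: Bystander: loose glass beaker, 54 mm across, 70 mm tall. Origin at the centre of its underside.
- jar: Bystander: loose low jar, 60 mm across, 60 mm tall. Origin at the centre of its underside.
- dish: Bystander: loose steel bowl, 100 mm across, 35 mm tall. Origin at the centre of its underside.
- tray: Bystander: loose steel tray 200 x 110 x 25 mm. Origin at the centre of its underside.
- brush: Bystander: loose cleaning brush 170 mm long, lying.
- pouch_box: Bystander: loose cardboard box 100 x 150 x 60 mm. Origin at the centre of its underside.
Things that resemble listed ones, but are neither listed nor needed, are in the scene too. Of the things shaped like the cap, the white one is meant.

How it is judged:
On the way, in this order (a step that is already met when the one before it is completed fails the run):
1. the dial stands at the long mark, within 8 degrees (value of joint dial between 2.26 and 2.54 rad), for 0.3 s.
2. the cap is pressed down at least 2.5 mm on the neck (z of cap in the frame of bottle below 0.16 m and horizontal distance between cap and bottle below 0.008 m), for 0.1 s.
3. the cap is turned more than 40 degrees while still on the neck (angle between the x axis of cap and the x axis of bottle, either way round above 0.7 rad and z of cap in the frame of bottle below 0.1655 m and horizontal distance between cap and bottle below 0.008 m), for 0.1 s.
At the end, for the whole second after the job is handed in: The gripper holds the cap still and level (within 17 degrees), 30 to 120 mm above its locked height and within 35 mm of the neck's axis, clear of the bottle; the dial is within 0.14 rad of the long mark (all of step 1 and z of cap in the frame of bottle between 0.1925 and 0.2825 m and horizontal distance between cap and neck_top below 0.035 m and angle between cap's own z axis and vertical below 0.3 rad and contact force between the fingers and cap above 2 N and contact force between cap and bottle below 0.05 N and contact force between cap and bath below 0.05 N and linear speed of cap below 0.03 m/s); the arm keeps its last pose, push and grip.
It fails at once if a bystander is pushed more than 3 cm or knocked over (distance of any of spare_bottle, beaker, jar, dish, tray, brush, pouch_box from where it was at the start of the episode above 0.03 m or angle between any of spare_bottle, beaker, jar, dish, tray, brush, pouch_box's own z axis and vertical above 0.5 rad).
It also fails if it takes over 48 s, if anything falls off the work surface, if the arm or the gripper's body presses on something with over 40 N, if the wrist force passes 120 N, or if a joint passes its speed limit or range.

## Working session

There is one attempt and no reset: what is moved stays moved. The work goes in short steps, Python scripts to look and compute and a shell command to move; the robot and the scene stay as the last step left them, time stands still between calls to the robot, and variables do not carry over. Pictures are saved under pics/ and viewed, and the job is handed in when it is done.

```bash
mkdir -p pics; ls; python3 - <<'E'
from station import bot, snapshot, masks_of
import cv2
s=bot.observe(); print({k:(v if not hasattr(v,'tolist') else v.tolist()) for k,v in s.items()})
for n in ("scene","top"):
    d=snapshot(n); cv2.imwrite(f"pics/{n}0.png",d["img"]); print(n,{k:d[k] for k in d if k!="img"})
E
```

```text
pics
{'time_s': 0.0, 'q': [-1.3446422925515782, 0.30903988013533945, 1.6352065410430243, 9.807506360214378e-06, 1.1997021900843057, -0.06972370464070116], 'joint_vel': [0.0021550240155268933, -0.0010366714844118636, 0.0004698158999333405, 0.00039738956420961723, -0.001328764910504691, 0.0008674227910854097], 'joint_efforts': [7.437786962327664e-05, -41.52525186538696, -27.666621208190918, -0.0001292260139962309, 0.010071728902403265, 4.076536015418242e-06], 'position': [0.18201197565143284, -0.5970370956972889, 0.23001584594984856], 'eef_rot': [-0.0011747341045673081, 0.9890765656024678, 0.14739796376363037, -8.748797718796099e-05], 'force': [0.08973989053771987, 1.2282490276141678, 0.896466727492746], 'torque': [0.04056865883749024, -0.03574091039975486, -0.055889532843586484], 'width': 0.9962202033660125}
scene {'vfov': 44.29026413379273, 'cx': 316.6399447676465, 'cy': 205.66477310381, 'xyz': array([1.20697265, 0.65484325, 1.31924897]), 'orientation': array([-0.13945335,  0.38323362,  0.85778072, -0.31288495])}
top {'vfov': 47.045991936505565, 'cx': 322.58443767487455, 'cy': 194.79410357059584, 'xyz': array([0.31741573, 0.02347674, 1.98089463]), 'orientation': array([ 0.03091881, -0.70494983,  0.70741748, -0.04062355])}
```

View pics/scene0.png

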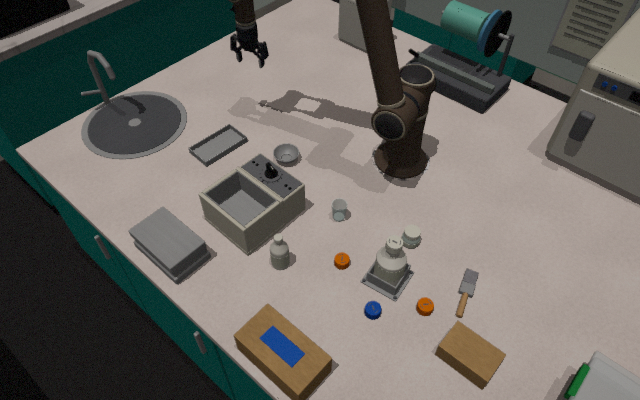

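View pics/top0.png

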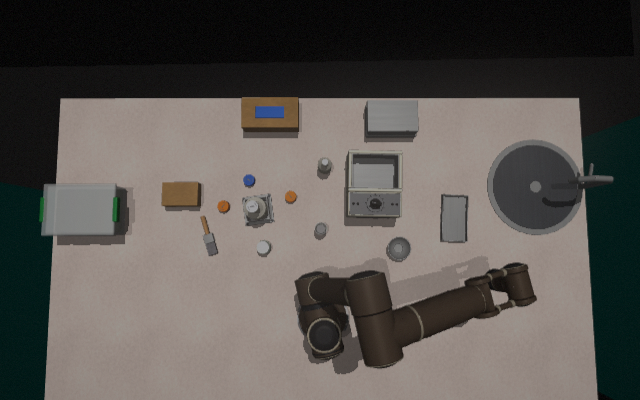

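```bash
python3 - <<'E'
from station import bot, snapshot, masks_of
for n in ("scene","top"):
    snapshot(n)
    for t in ("dial","dial_grip","dial_mark","bath","bottle","cap","neck_top","spare_bottle"):
        try: print(n,t,[(round(float(m["score"]),2),[round(float(x),1) for x in m["point"]],int(m["pixels"].sum())) for m in masks_of(n,t)][:4])
        except Exception as e: print(n,t,repr(e)[:80])
E
```

```text
scene dial [(0.73, [172.2, 268.5], 158)]
scene dial_grip [(0.71, [173.1, 269.3], 166), (0.27, [201.5, 254.9], 6711)]
scene dial_mark [(0.74, [200.3, 251.9], 6644)]
scene bath []
scene bottle [(0.8, [272.8, 388.1], 1645)]
scene cap [(0.73, [305.4, 423.8], 228), (0.62, [308.5, 376.7], 243), (0.6, [242.8, 394.3], 273), (0.52, [258.8, 342.1], 212)]
scene neck_top [(0.56, [271.0, 390.5], 1584)]
scene spare_bottle [(0.9, [252.8, 278.8], 589)]
top dial [(0.51, [204.9, 375.7], 87), (0.35, [239.5, 208.7], 276)]
top dial_grip [(0.48, [204.1, 375.2], 90)]
top dial_mark [(0.91, [184.7, 374.6], 3820)]
top bath [(0.71, [183.6, 372.6], 3781)]
top bottle [(0.75, [211.1, 263.8], 723)]
top cap []
top neck_top [(0.65, [209.8, 260.4], 678)]
top spare_bottle [(0.54, [165.8, 324.5], 187)]
```

```bash
cat > h.py <<'E'
import numpy as np, cv2
from scipy.spatial.transform import Rotation as R
from station import bot, snapshot, masks_of
def K(d):
    f=200/np.tan(np.radians(d["vfov"]/2)); return f
def rot(d):
    q=d["orientation"]; return R.from_quat([q[1],q[2],q[3],q[0]]).as_matrix()
def proj(d,P):
    P=np.atleast_2d(P); c=(P-d["xyz"])@rot(d); f=K(d)
    return np.c_[d["cx"]+f*c[:,0]/c[:,2], d["cy"]+f*c[:,1]/c[:,2]]
def ray(d,u,v):
    r=rot(d)@np.array([(u-d["cx"])/K(d),(v-d["cy"])/K(d),1]); return r/np.linalg.norm(r)
def atz(d,u,v,z):
    r=ray(d,u,v); return d["xyz"]+r*(z-d["xyz"][2])/r[2]
def tri(d1,p1,d2,p2):
    r1,r2=ray(d1,*p1),ray(d2,*p2)
    A=np.c_[r1,-r2]; t=np.linalg.lstsq(A,d2["xyz"]-d1["xyz"],rcond=None)[0]
    a=d1["xyz"]+t[0]*r1; b=d2["xyz"]+t[1]*r2
    return (a+b)/2, np.linalg.norm(a-b)
def crop(d,x,y,w,h,s,name,draw=()):
    im=d["img"][y:y+h,x:x+w]; im=cv2.resize(im,None,fx=s,fy=s,interpolation=cv2.INTER_CUBIC)
    for p,c in draw:
        p=((np.array(p)-[x,y]+.5)*s-.5); cv2.circle(im,(int(round(p[0])),int(round(p[1]))),2,c,-1)
    cv2.imwrite("pics/"+name,im); return im
E
python3 - <<'E'
from h import *
import pickle
D={n:snapshot(n) for n in("scene","top")}
pickle.dump(D,open("d0.pkl","wb"))
a=crop(D["scene"],355,220,80,80,5,"a.png");b=crop(D["top"],225,180,80,80,5,"b.png")
c=crop(D["scene"],230,140,80,80,5,"a.png");d=crop(D["top"],340,145,80,80,5,"b.png")
cv2.imwrite("pics/c1.png",np.hstack([a,b]));cv2.imwrite("pics/c2.png",np.hstack([c,d]))
E
```

```text
(no output)
```

View pics/c1.png

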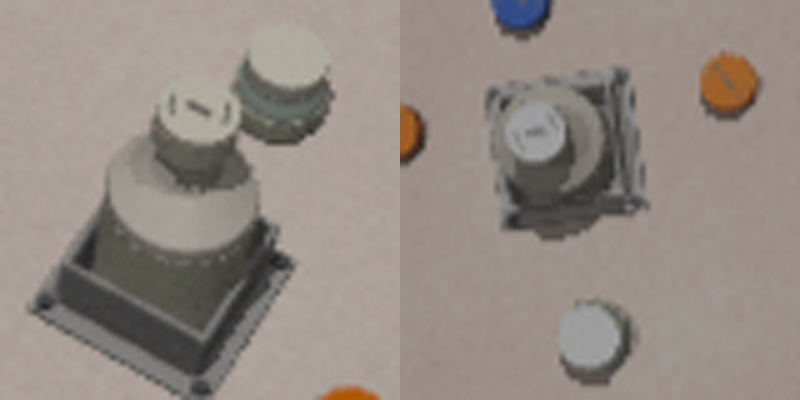

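View pics/c2.png

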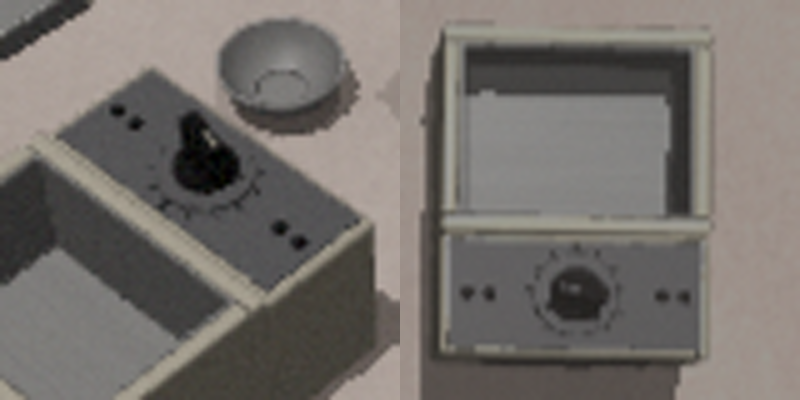

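```bash
python3 - <<'E'
from h import *
import pickle
D=pickle.load(open("d0.pkl","rb")); S,T=D["scene"],D["top"]
def c(x0,y0,px,py): return (x0+(px+.5)/5-.5,y0+(py+.5)/5-.5)
print("cap top",tri(S,c(355,220,197,107),T,c(225,180,135,131)))
# holder base screws / bath deck corners: front-left (top img), etc
# deck corners scene: (152,70) , (373,225) front corners ; top: (437,352)?,(703,355)
for nm,a,b in [("front-left(sink side?)",(152,70),(303,355)),("front other",(373,225),(40,352)),("mark",(157,212),(177,247)),("dial",(207,165),(177,293))]:
    p=c(230,140,*a);q=c(340,145,*b)
    print(nm,tri(S,p,T,q),"topz .13",atz(T,*q,.13),"scene",atz(S,*p,.13))
E
```

```text
cap top (array([0.45651659, 0.27404531, 0.19808961]), np.float64(0.0008962474126174602))
front-left(sink side?) (array([ 0.41978339, -0.31501151,  0.13289789]), np.float64(0.00017471402299177482)) topz .13 [ 0.42000177 -0.31560969  0.13      ] scene [ 0.41781342 -0.3173036   0.13      ]
front other (array([ 0.42318278, -0.10298811,  0.13112994]), np.float64(0.0003070485714932285)) topz .13 [ 0.4231514  -0.10294465  0.13      ] scene [ 0.42252361 -0.10383736  0.13      ]
mark (array([ 0.50881124, -0.21590958,  0.13101437]), np.float64(0.0027015085711802242)) topz .13 [ 0.50801439 -0.21500988  0.13      ] scene [ 0.50896567 -0.21781717  0.13      ]
dial (array([ 0.46849509, -0.21141912,  0.14783902]), np.float64(0.001839840379325135)) topz .13 [ 0.4705738  -0.21442093  0.13      ] scene [ 0.45673712 -0.22380606  0.13      ]
```

```bash
cat > ov.py <<'E'
from h import *
import sys
def bath(x,y,yaw):
    c,s=np.cos(yaw),np.sin(yaw)
    return lambda P: np.array([[x+c*p[0]-s*p[1],y+s*p[0]+c*p[1],p[2]] for p in P])
def seg(a,b,n=40): return [np.array(a)+(np.array(b)-np.array(a))*t for t in np.linspace(0,1,n)]
def circ(r,z,c=(0,0),n=60): return [(c[0]+r*np.cos(t),c[1]+r*np.sin(t),z) for t in np.linspace(0,2*np.pi,n)]
def bathpts(B):
    P=[]
    for a,b in [((-.05,-.11,.13),(-.05,.11,.13)),((-.05,-.11,.13),(.05,-.11,.13)),((-.05,.11,.13),(.05,.11,.13)),((.05,-.11,.135),(.05,.11,.135)),((.05,-.11,.135),(.22,-.11,.135)),((.05,.11,.135),(.22,.11,.135)),((.22,-.11,.135),(.22,.11,.135))]: P+=seg(a,b)
    return B(P)
def dialpts(B,ang,pts=True):
    # pointer dir: at 2.4 -> +x; clockwise growth => yaw = 2.4-ang
    a=2.4-ang; d=np.array([np.cos(a),np.sin(a),0]); n=np.array([-d[1],d[0],0]); z=np.array([0,0,.174])
    cs=[z+d*.021*i+n*.007*j for i,j in((1,1),(1,-1),(-1,-1),(-1,1))]
    P=[]
    for i in range(4): P+=seg(cs[i],cs[(i+1)%4],20)
    return B(P), B([z+d*.021]), B(circ(.022,.144)), B([(.04,0,.13)])
E
python3 - <<'E'
from ov import *
import pickle
D=pickle.load(open("d0.pkl","rb")); S,T=D["scene"],D["top"]
x,y,yaw=.4715,-.2105,-.016
B=bath(x,y,yaw)
o=[]
for d,(cx,cy) in((S,(195,145)),(T,(335,145))):
    pp=[(p,(0,255,0)) for p in proj(d,bathpts(B))]+[(p,(0,0,255)) for p in proj(d,B([(.04,0,.13)]))]
    o.append(crop(d,cx,cy,120,110,3.3,"t.png",pp))
cv2.imwrite("pics/o1.png",np.hstack(o))
o=[]
for d,(cx,cy) in((S,(250,155)),(T,(357,187))):
    o.append(crop(d,cx,cy,40,36,10,"t.png"))
b,tip,ci,m=dialpts(B,.8)
for d,(cx,cy) in((S,(250,155)),(T,(357,187))):
    pp=[(p,(0,255,255)) for p in proj(d,b)]+[(p,(255,0,255)) for p in proj(d,tip)]+[(p,(0,255,0)) for p in proj(d,ci)]+[(p,(0,0,255)) for p in proj(d,m)]
    o.append(crop(d,cx,cy,40,36,10,"t.png",pp))
cv2.imwrite("pics/o2.png",np.vstack([np.hstack(o[:2]),np.hstack(o[2:])]) [:, :])
E
python3 -c "
import cv2;i=cv2.imread('pics/o2.png');print(i.shape);cv2.imwrite('pics/o2.png',cv2.resize(i,None,fx=.83,fy=.83))"
```

```text
(720, 800, 3)
```

View pics/o1.png

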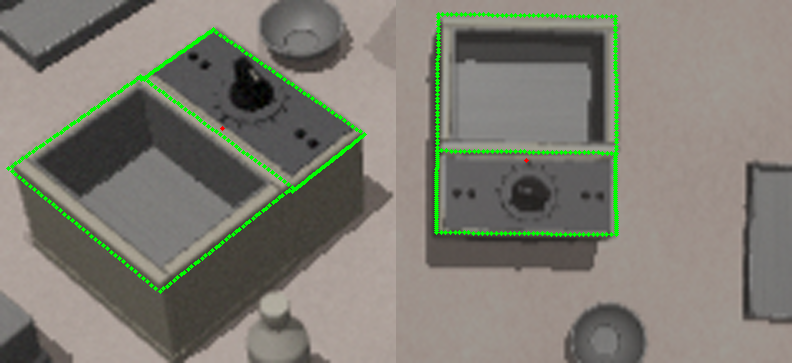

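View pics/o2.png

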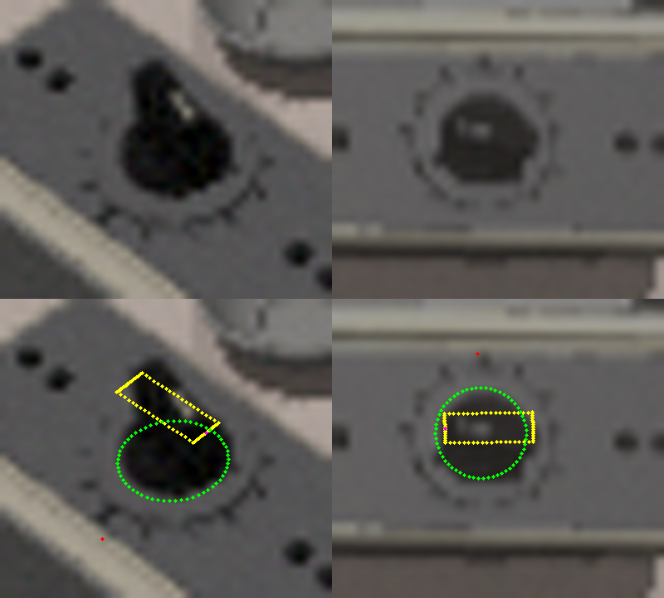

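```bash
python3 - <<'E'
from ov import *
import pickle
from scipy.optimize import minimize
D=pickle.load(open("d0.pkl","rb")); S,T=D["scene"],D["top"]
def sil(d,x,y,a,ss=8,win=None):
    cx,cy=win; n=30
    B=bath(x,y,0)
    im=np.zeros((n*ss,n*ss),np.uint8)
    dd=np.array([np.cos(a),np.sin(a),0]);nn=np.array([-dd[1],dd[0],0])
    bar=[np.array([0,0,z])+dd*.021*i+nn*.007*j for z in(.144,.174) for i in(1,-1) for j in(1,-1)]
    disc=circ(.022,.144,n=40)+circ(.022,.134,n=40)
    for P in(bar,disc):
        q=proj(d,B(P)); q=((q-[cx,cy]+.5)*ss).astype(np.float32)
        h=cv2.convexHull(q); cv2.fillConvexPoly(im,np.round(h*16).astype(np.int32),255,shift=4)
    return cv2.resize(im,(n,n),interpolation=cv2.INTER_AREA)/255.
W={"scene":(254,157),"top":(361,190)}
obs={}
for k,d in D.items():
    cx,cy=W[k]; g=d["img"][cy:cy+30,cx:cx+30].astype(float).max(2)
    print(k,g.min(),np.median(g))
    hi=np.median(g); lo=np.percentile(g,5) 
    obs[k]=(np.clip((hi-g)/(hi-lo),0,1),)
def cost(p,ks=("scene","top")):
    c=0
    for k in ks:
        m=sil(D[k],p[0],p[1],p[2],win=W[k]); 
        q=proj(D[k],[[p[0],p[1],.15]])[0]-W[k]
        yy,xx=np.mgrid[:30,:30]; w=np.hypot(xx-q[0],yy-q[1])<(11 if k=="scene" else 7.5)
        c+=(((obs[k][0]-m)**2)*w).sum()
    return c
for ks in(("scene","top"),("scene",),("top",)):
    best=min(((cost((x,y,a),ks),x,y,a) for x in np.arange(.463,.476,.002) for y in np.arange(-.219,-.205,.002) for a in np.arange(0,np.pi,.1)))
    r=minimize(cost,best[1:],args=(ks,),method="Nelder-Mead",options=dict(initial_simplex=[np.array(best[1:])+e for e in([0,0,0],[.002,0,0],[0,.002,0],[0,0,.1])]))
    print(ks,best[0],r.x,r.fun)
    if len(ks)==2: X=r.x
print("dial value (pointer end a or a+pi): ",2.4-(X[2]+.016))
# stripe pixels
for k,d in D.items():
    cx,cy=W[k]; g=d["img"][cy:cy+30,cx:cx+30].astype(float).mean(2)
    q=proj(d,[[X[0],X[1],.174]])[0]-W[k]; 
    q=q.round().astype(int); 
    sub=g[q[1]-5:q[1]+9,q[0]-6:q[0]+7]; print(k,q);print(sub.astype(int))
E
```

```text
scene 0.0 84.0
top 33.0 94.0
('scene', 'top') 35.202316220605894 [ 0.46721284 -0.21384649  1.25938827] 34.36993730825664
('scene',) 16.63687137600138 [ 0.46404689 -0.21744742  1.25186953] 15.64212037756279
('top',) 5.27121876201461 [ 0.46868208 -0.212373    1.38158075] 4.8078585159554015
dial value (pointer end a or a+pi):  1.1246117277621015
scene [16  9]
[[ 83  82  83  81  83  86  92 117 138 141 142 142 136]
 [ 83  85  85  62  45  51  81  89 107 130 140 142 142]
 [ 86  70  49  26  20  26  55  82  89  96 122 133 140]
 [ 83  69  26  16  19  24  21  63  82  83  91 117 128]
 [ 84  69  24  11  21  13  20  33  80  85  86  90 102]
 [ 83  82  29   7  24   8  52  89  59  79  85  82  88]
 [ 85  85  36   1  15  16  27  95  67  49  82  83  80]
 [ 83  81  41  10  17   1  17  39 120  60  47  80  86]
 [ 84  83  44  13  13  13  19  18  59  34  18  36  64]
 [ 82  51  17  13   7   6  12  21  13   8   1  11  31]
 [ 73  29  19   3   8   9  13   7   0   1   8   6  20]
 [ 60  31  19  19  19   8   6  15   9   3  12  12   5]
 [ 59  19  17  20  12   7   3  12  17   4  13   6  13]
 [ 56  26  19  28  20  12  17  12   3  15   6   2   5]]
top [15 13]
[[98 98 96 76 69 68 67 81 94 97 92 84 75]
 [96 85 64 51 47 47 47 57 67 91 94 91 77]
 [85 56 41 40 42 45 44 45 45 64 91 94 83]
 [59 40 63 46 45 44 41 40 43 46 67 92 95]
 [45 36 65 61 83 83 49 42 42 42 51 69 92]
 [43 34 46 48 62 64 44 44 42 41 43 49 90]
 [43 34 33 34 34 37 35 38 42 41 42 57 89]
 [40 36 38 35 34 36 34 32 35 36 36 68 95]
 [42 40 35 36 35 36 35 35 36 32 77 87 95]
 [83 45 40 40 40 42 34 34 34 41 89 91 76]
 [95 83 50 40 40 39 38 40 48 51 89 92 73]
 [95 93 84 81 82 81 80 81 82 81 91 78 88]
 [71 93 93 93 91 92 92 91 92 82 84 67 91]
 [86 82 68 80 84 91 84 73 80 88 91 86 93]]
```

```bash
python3 - <<'E'
from h import *
import pickle
D=pickle.load(open("d0.pkl","rb")); S,T=D["scene"],D["top"]
for d,o,ps in((S,(264,161),[(6.8,5),(8,7.6)]),(T,(370,198),[(2.0,3.6),(5,4.4)])):
    P=[atz(d,o[0]+c,o[1]+r,.174) for c,r in ps]; v=P[1]-P[0]
    print(P,np.arctan2(v[1],v[0]), np.linalg.norm(v))
    c=np.array([.468,-.2135]); print([ (np.arctan2(*(p[:2]-c)[::-1]), np.linalg.norm(p[:2]-c)) for p in P])
E
```

```text
[array([ 0.4638796 , -0.21304605,  0.174     ]), array([ 0.46962828, -0.20169926,  0.174     ])] 1.1018552341076981 0.012719949071613995
[(np.float64(3.031864464621483), np.float64(0.004145331601694517)), (np.float64(1.4336812176904221), np.float64(0.011912550339004358))]
[array([ 0.47331454, -0.19698678,  0.174     ]), array([ 0.47010529, -0.20881546,  0.174     ])] -1.8357297835468878 0.012256303636625603
[(np.float64(1.2594293176875122), np.float64(0.017347355457639792)), (np.float64(1.1484317001669926), np.float64(0.005135867887001665))]
```

```bash
python3 -m pendant '[{"jaw":45,"delta_pos":[32,-23.5,-3],"twist":[0,0,0]},{"jaw":45,"delta_pos":[32,-23.5,-3],"twist":[0,0,0]},{"jaw":45,"delta_pos":[32,-23.5,-3],"twist":[0,0,0]},{"jaw":45,"delta_pos":[32,-23.5,-3],"twist":[0,0,0]},{"jaw":45,"delta_pos":[32,-23.5,-3],"twist":[0,0,0]},{"jaw":45,"delta_pos":[32,-23.5,-3],"twist":[0,0,0]},{"jaw":45,"delta_pos":[32,-23.5,0],"twist":[0,0,0]},{"jaw":45,"delta_pos":[32,-23.5,0],"twist":[0,0,0]},{"jaw":45,"delta_pos":[32,-23.5,0],"twist":[0,0,0]},{"jaw":45,"delta_pos":[32,-23.5,0],"twist":[0,0,0]}]'
cat > st.py <<'E'
from h import *
import sys
def state():
    s=bot.observe(); q=s["eef_rot"]; M=R.from_quat([q[1],q[2],q[3],q[0]]).as_matrix()
    return s,np.array(s["position"]),M
if __name__=="__main__":
    s,p,M=state(); g=np.array([float(a) for a in sys.argv[1:4]])
    print("t",round(s["time_s"],2),"pos",(p*1e3).round(1),"yaw",np.degrees(np.arctan2(M[1,0],M[0,0])).round(1),"tilt",np.degrees(np.arccos(-M[2,2])).round(2),"F",np.round(s["force"],1),"w",round(s["width"]*85.4,1),"q",np.round(s["q"],2))
    if len(g): print("tool delta mm",((g-p*1e3)@M).round(1))
E
python3 st.py 468 -213.5 240
```

```text
time_s: 1.93
position: [0.4207, -0.2782, 0.2497]
eef_rot: [0.0, 0.989, 0.147, 0.0]
force: [0.7, -0.6, 0.1]
width: 0.529
t 1.93 pos [ 420.7 -278.2  249.7] yaw 16.9 tilt 0.06 F [ 0.7 -0.6  0.1] w 45.1 q [-0.67  0.05  1.89  0.    1.19  0.6 ]
tool delta mm [ 64.1 -48.1   9.7]
```

```bash
python3 -m pendant '[{"jaw":45,"delta_pos":[32,-24,0],"twist":[0,0,0]},{"jaw":45,"delta_pos":[32,-24,0],"twist":[0,0,0]},{"jaw":45,"delta_pos":[0,0,8],"twist":[0,0,-6.9]},{"jaw":45,"delta_pos":[0,0,8],"twist":[0,0,-6.9]},{"jaw":45,"delta_pos":[0,0,8],"twist":[0,0,-6.9]},{"jaw":45,"delta_pos":[0,0,8],"twist":[0,0,-6.9]},{"jaw":45,"delta_pos":[0,0,0],"twist":[0,0,-6.9]},{"jaw":45,"delta_pos":[0,0,0],"twist":[0,0,-6.9]},{"jaw":45,"delta_pos":[0,0,0],"twist":[0,0,-6.9]},{"jaw":45,"delta_pos":[0,0,0],"twist":[0,0,-6.9]}]'
python3 st.py 468 -213.5 149
python3 - <<'E'
from ov import *
from st import state
s,p,M=state()
D={n:snapshot(n) for n in("scene","top")}
o=[]
for n,(cx,cy) in(("scene",(225,130)),("top",(345,160))):
    o.append(crop(D[n],cx,cy,80,70,5,"t.png",[(q,(0,0,255)) for q in proj(D[n],[p])]))
cv2.imwrite("pics/e1.png",np.hstack(o))
E
```

```text
time_s: 2.77
position: [0.467, -0.2152, 0.2173]
eef_rot: [0.0, 0.806, 0.591, 0.0]
force: [-0.2, 0.0, -0.4]
width: 0.523
t 2.77 pos [ 467.  -215.2  217.3] yaw 72.5 tilt 0.01 F [-0.2  0.  -0.4] w 44.7 q [-0.52  0.11  1.9  -0.    1.13 -0.21]
tool delta mm [ 1.9  0.4 68.3]
```

View pics/e1.png

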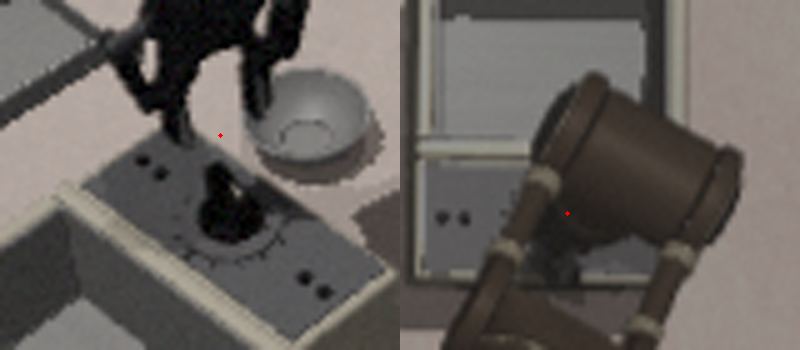

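The open fingers straddle the dial: projected TCP at scene (269,157), bar at (268,166). Next I descend and grip.

```bash
python3 -m pendant '[{"jaw":45,"delta_pos":[2,0,20],"twist":[0,0,0]},{"jaw":45,"delta_pos":[0,0,20],"twist":[0,0,0]},{"jaw":45,"delta_pos":[0,0,18],"twist":[0,0,0]},{"jaw":45,"delta_pos":[0,0,10],"twist":[0,0,0]},{"jaw":45,"delta_pos":[0,0,0],"twist":[0,0,0]},{"jaw":25,"delta_pos":[0,0,0],"twist":[0,0,0]},{"jaw":25,"delta_pos":[0,0,0],"twist":[0,0,0]},{"jaw":25,"delta_pos":[0,0,0],"twist":[0,0,0]}]'
python3 st.py 468 -213.5 149
```

```text
time_s: 3.53
position: [0.4687, -0.2139, 0.1507]
eef_rot: [0.001, 0.808, 0.589, 0.001]
force: [0.1, 0.2, 0.0]
width: 0.29
t 3.53 pos [ 468.7 -213.9  150.7] yaw 72.1 tilt 0.16 F [0.1 0.2 0. ] w 24.8 q [-0.51  0.19  1.96  0.    0.99 -0.2 ]
tool delta mm [ 0.2 -0.8  1.7]
```

```bash
python3 -m pendant '[{"jaw":18,"delta_pos":[0,0,0],"twist":[0,0,0]},{"jaw":12,"delta_pos":[0,0,0],"twist":[0,0,0]},{"jaw":10,"delta_pos":[0,0,0],"twist":[0,0,0]},{"jaw":8,"delta_pos":[0,0,0],"twist":[0,0,0]},{"jaw":8,"delta_pos":[0,0,0],"twist":[0,0,0]}]'
python3 st.py 468 -213.5 149
```

```text
time_s: 3.95
position: [0.4669, -0.2131, 0.1505]
eef_rot: [-0.001, 0.808, 0.589, -0.001]
force: [-4.5, 1.7, 5.7]
width: 0.155
t 3.95 pos [ 466.9 -213.1  150.5] yaw 72.1 tilt 0.11 F [-4.5  1.7  5.7] w 13.2 q [-0.51  0.19  1.96 -0.    0.99 -0.2 ]
tool delta mm [-0.   1.2  1.5]
```

```bash
python3 -m pendant '[{"jaw":8,"delta_pos":[0,-1.5,0],"twist":[0,0,0]},{"jaw":8,"delta_pos":[0,0,0],"twist":[0,0,6.6]},{"jaw":8,"delta_pos":[0,0,0],"twist":[0,0,6.6]},{"jaw":8,"delta_pos":[0,0,0],"twist":[0,0,6.6]},{"jaw":8,"delta_pos":[0,0,0],"twist":[0,0,6.6]},{"jaw":8,"delta_pos":[0,0,0],"twist":[0,0,6.6]},{"jaw":8,"delta_pos":[0,0,0],"twist":[0,0,6.6]},{"jaw":8,"delta_pos":[0,0,0],"twist":[0,0,6.6]}]'
python3 st.py 466.5 -213.5 149
```

```text
time_s: 4.62
position: [0.4663, -0.2126, 0.1505]
eef_rot: [-0.0, 0.975, 0.222, 0.0]
force: [-2.1, 2.3, 5.1]
width: 0.15
t 4.62 pos [ 466.3 -212.6  150.5] yaw 25.6 tilt 0.03 F [-2.1  2.3  5.1] w 12.8 q [-0.51  0.19  1.96  0.    0.99  0.61]
tool delta mm [-0.2  0.8  1.5]
```

```bash
python3 -m pendant '[{"jaw":8,"delta_pos":[0,0,0],"twist":[0,0,6.6]},{"jaw":8,"delta_pos":[0,0,0],"twist":[0,0,6.6]},{"jaw":8,"delta_pos":[0,0,0],"twist":[0,0,6.6]},{"jaw":8,"delta_pos":[0,0,0],"twist":[0,0,6.6]},{"jaw":8,"delta_pos":[0,0,0],"twist":[0,0,0]},{"jaw":8,"delta_pos":[0,0,0],"twist":[0,0,0]},{"jaw":8,"delta_pos":[0,0,0],"twist":[0,0,0]}]'
python3 st.py 466.5 -213.5 149
```

```text
time_s: 5.2
position: [0.4662, -0.2122, 0.1505]
eef_rot: [-0.001, 1.0, -0.004, 0.0]
force: [-2.0, 3.4, 6.5]
width: 0.146
t 5.2 pos [ 466.2 -212.2  150.5] yaw -0.5 tilt 0.07 F [-2.   3.4  6.5] w 12.5 q [-0.51  0.19  1.96  0.    0.99  1.07]
tool delta mm [0.3 1.3 1.5]
```

```bash
python3 -m pendant '[{"jaw":20,"delta_pos":[0,0,0],"twist":[0,0,0]},{"jaw":30,"delta_pos":[0,0,0],"twist":[0,0,0]},{"jaw":45,"delta_pos":[0,0,0],"twist":[0,0,0]},{"jaw":45,"delta_pos":[0,0,-20],"twist":[0,0,0]},{"jaw":60,"delta_pos":[0,0,-38],"twist":[0,0,0]},{"jaw":60,"delta_pos":[0,0,-38],"twist":[0,0,0]},{"jaw":60,"delta_pos":[-20,-30,-5],"twist":[0,0,0]},{"jaw":60,"delta_pos":[-20,-35,0],"twist":[0,0,0]},{"jaw":60,"delta_pos":[-10,-38,0],"twist":[0,0,0]},{"jaw":60,"delta_pos":[0,-39,0],"twist":[0,0,0]}]'
python3 st.py 456 274 260
python3 - <<'E'
from ov import *
import pickle
D={n:snapshot(n) for n in("scene","top")}
pickle.dump(D,open("d1.pkl","wb"))
o=[]
for n,(cx,cy) in(("scene",(250,150)),("top",(355,180))):
    o.append(crop(D[n],cx,cy,40,45,10,"t.png"))
cv2.imwrite("pics/e2.png",np.hstack(o))
E
```

```text
time_s: 6.03
position: [0.4154, -0.0697, 0.2503]
eef_rot: [0.0, 1.0, -0.005, -0.0]
force: [0.7, 1.5, 0.5]
width: 0.7
t 6.03 pos [415.4 -69.7 250.3] yaw -0.6 tilt 0.02 F [0.7 1.5 0.5] w 59.8 q [-0.27 -0.12  2.06 -0.    1.2   1.31]
tool delta mm [  36.9 -344.1   -9.8]
```

View pics/e2.png

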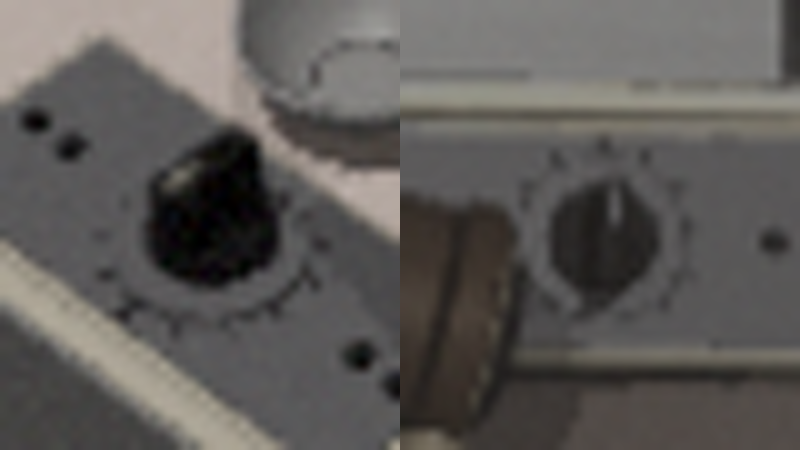

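```bash
python3 - <<'E'
from ov import *
import pickle
D=pickle.load(open("d1.pkl","rb"))
for n,(cx,cy,x0,y0) in(("scene",(250,150,14,12)),("top",(355,180,16,13))):
    g=D[n]["img"].astype(float).mean(2)[cy+y0:cy+y0+12,cx+x0:cx+x0+13]; print(n,cx+x0,cy+y0);print(g.astype(int))
# expected: stripe line at angle 2.4 and scale
T,S=D["top"],D["scene"]
for ctr in((.467,-.2125),(.468,-.2135)):
  for v in(2.26,2.4,2.54):
    a=2.4-v-.016
    e=[np.array([*ctr,.174])+r*np.array([np.cos(a),np.sin(a),0]) for r in(.005,.021)]
    print(ctr,v,proj(T,e).round(1).tolist(),proj(S,e).round(1).tolist())
E
```

```text
scene 264 162
[[ 90  90  89  90  87  89  90  95  91  90 121 146 147]
 [ 87  87  90  88  90  91  89  65  43  38  56  98 142]
 [ 87  88  89  89  87  75  48  28  10  22  19  32 129]
 [ 90  88  90  89  61  40  20  14  14  20   1  19 102]
 [ 92  88  88  66  59  69  37  24  18   4   3   5  72]
 [ 90  66  45  96  99  48  20  13   0  10   8  12  64]
 [ 77  35  66  80  52  28   5   5   2   4  15   4  48]
 [ 75  30  35  37  22  17   1   7   2   4   4  10  24]
 [ 77  28  13   7  17  14  10   2   0   1   7   3  20]
 [ 77  28   8  15   1  11   1   7  10   0  11   8  11]
 [ 55  18  10  14   1   6   2   1  11  11   8  19  15]
 [ 58  22  16   3  12   3   1  14  11  22  20  25  15]]
top 371 193
[[106 107 105  99  89 102 104 103 103 105 106 105 111]
 [ 91  90  90  79  60  87  89  90  87  87  88  89  93]
 [ 88  89  82  79  71  75  83  88  62  87  90  89  89]
 [ 75  94  88  87  87  84  89  88  73  87  89  89  89]
 [ 87  92  91  91  81  77  77  88  89  83  87  88  88]
 [ 90  91  70  58  52  64  52  86  90  85  78  69  78]
 [ 70  59  47  33  42  79  43  60  86  87  85  72  84]
 [ 46  41  38  30  40  86  43  41  64  88  88  79  88]
 [ 38  41  32  29  39  87  44  38  46  64  86  88  77]
 [ 40  41  31  28  39  60  38  39  41  52  85  88  62]
 [ 39  40  30  30  40  39  35  38  39  47  85  87  68]
 [ 39  39  33  30  40  38  35  33  40  40  83  86  76]]
(0.467, -0.2125) 2.26 [[375.8, 201.9], [375.2, 197.9]] [[269.3, 167.5], [266.2, 170.4]]
(0.467, -0.2125) 2.4 [[375.9, 201.9], [375.9, 197.9]] [[269.1, 167.4], [265.6, 170.0]]
(0.467, -0.2125) 2.54 [[376.1, 201.9], [376.7, 198.0]] [[269.0, 167.3], [265.0, 169.5]]
(0.468, -0.2135) 2.26 [[376.0, 201.7], [375.5, 197.7]] [[268.9, 167.5], [265.8, 170.4]]
(0.468, -0.2135) 2.4 [[376.2, 201.7], [376.2, 197.6]] [[268.7, 167.4], [265.1, 170.0]]
(0.468, -0.2135) 2.54 [[376.4, 201.7], [376.9, 197.7]] [[268.6, 167.3], [264.5, 169.5]]
```

Dial check: the stripe in the top view lies in column 376, rows 198–202, and has the matching slope in the scene view. Both fit the prediction for 2.40 rad. Next I refine the cap position.

Cap candidates (scene pixels):
- White, on the clamped bottle: (394,242)
- White jar lid: (412,232)
- Orange: (342,259) and (424,306)
- Blue: (373,309)
- Spare bottle's cap: (279,240)

I choose the white ribbed one at (394,242), as seen in the c1 crop.

```bash
python3 - <<'E'
from ov import *
import pickle
from scipy.optimize import minimize
D=pickle.load(open("d0.pkl","rb")); S,T=D["scene"],D["top"]
# bright top face fit: maximise contrast between inside disc r<.022 and ring r .026
def score(p,d,z):
    I=[(r*np.cos(t),r*np.sin(t)) for r in(.012,.021) for t in np.linspace(0,2*np.pi,48)[:-1]]
    O=[(r*np.cos(t),r*np.sin(t)) for r in(.027,) for t in np.linspace(0,2*np.pi,48)[:-1]]
    g=d["img"].astype(np.float32).mean(2)
    def samp(P):
        q=proj(d,[[p[0]+a,p[1]+b,z] for a,b in P]).astype(np.float32)
        return cv2.remap(g,q[:,0].copy().reshape(-1,1),q[:,1].copy().reshape(-1,1),cv2.INTER_LINEAR).mean()
    return -(samp(I)-samp(O))
res={}
for k,d in D.items():
    z=.191
    b=min((score((x,y),d,z),x,y) for x in np.arange(.44,.475,.002) for y in np.arange(.255,.29,.002))
    r=minimize(score,b[1:],args=(d,z),method="Nelder-Mead",options=dict(initial_simplex=[b[1:],(b[1]+.003,b[2]),(b[1],b[2]+.003)]))
    res[k]=r.x; print(k,r.x,r.fun)
o=[]
m=(res["scene"]+res["top"])/2
for d,(x,y) in((S,(374,222)),(T,(232,186))):
    k="scene" if d is S else "top"
    o.append(crop(d,x,y,40,40,10,"t.png",[(p,(0,255,0)) for p in proj(d,np.array(circ(.024,.191,res[k])))]+[(p,(0,0,255)) for p in proj(d,np.array(circ(.024,.191,m)))]))
cv2.imwrite("pics/e3.png",np.hstack(o))
q=proj(S,[[*res["scene"],.191]])[0];w=proj(T,[[*res["top"],.191]])[0]; print(tri(S,q,T,w))
E
```

```text
scene [0.45215783 0.27342085] -39.275367736816406
top [0.45572278 0.27536819] -44.143898010253906
(array([0.4552943 , 0.27484731, 0.19556253]), np.float64(0.00028518698236692694))
```

View pics/e3.png

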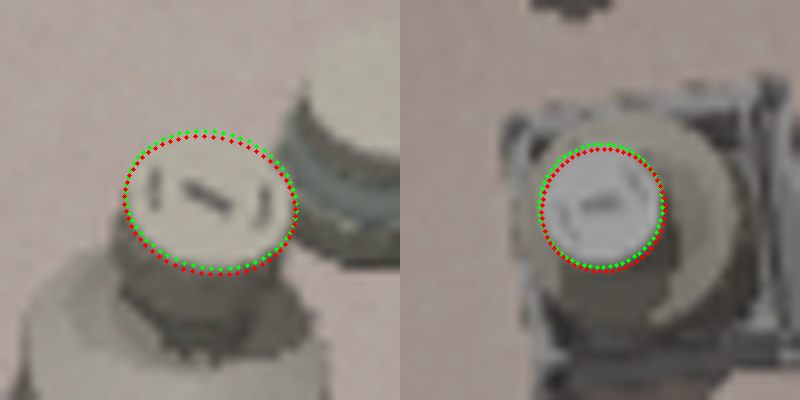

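```bash
python3 -m pendant '[{"jaw":75,"delta_pos":[4,-38,0],"twist":[0,0,0]},{"jaw":75,"delta_pos":[4,-38,0],"twist":[0,0,0]},{"jaw":75,"delta_pos":[4,-38,0],"twist":[0,0,0]},{"jaw":75,"delta_pos":[4,-38,0],"twist":[0,0,0]},{"jaw":75,"delta_pos":[4,-38,0],"twist":[0,0,0]},{"jaw":75,"delta_pos":[4,-38,0],"twist":[0,0,0]},{"jaw":75,"delta_pos":[4,-38,0],"twist":[0,0,0]},{"jaw":75,"delta_pos":[4,-38,0],"twist":[0,0,0]},{"jaw":75,"delta_pos":[3,-39,0],"twist":[0,0,0]},{"jaw":75,"delta_pos":[0,0,0],"twist":[0,0,0]}]'
python3 st.py 454 274.5 152
python3 - <<'E'
from ov import *
from st import state
s,p,M=state()
D={n:snapshot(n) for n in("scene","top")}
o=[]
for n,(cx,cy) in(("scene",(350,190)),("top",(215,160))):
    o.append(crop(D[n],cx,cy,80,80,5,"t.png",[(q,(0,0,255)) for q in proj(D[n],[p])]))
cv2.imwrite("pics/e4.png",np.hstack(o))
E
```

```text
time_s: 6.97
position: [0.4563, 0.278, 0.2504]
eef_rot: [-0.002, 1.0, -0.002, 0.001]
force: [-0.3, -0.5, 1.3]
width: 0.882
t 6.97 pos [456.3 278.  250.4] yaw -0.2 tilt 0.28 F [-0.3 -0.5  1.3] w 75.3 q [0.46 0.11 1.83 0.   1.19 2.04]
tool delta mm [-2.5  4.  98.4]
```

View pics/e4.png

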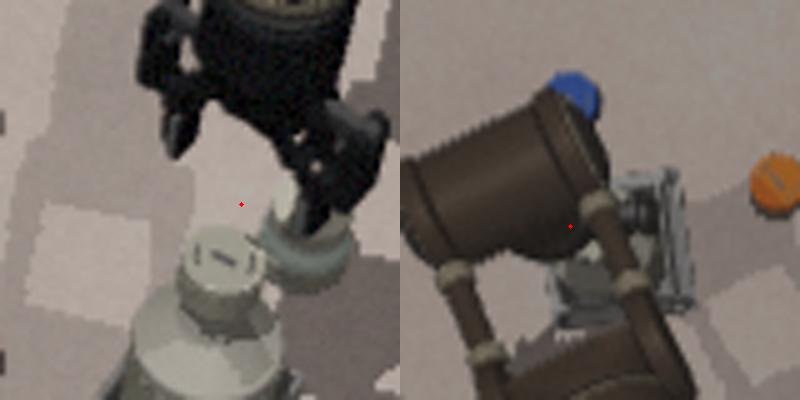

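```bash
python3 -m pendant '[{"jaw":75,"delta_pos":[0,0,25],"twist":[0,0,0]},{"jaw":75,"delta_pos":[0,0,20],"twist":[0,0,0]},{"jaw":75,"delta_pos":[0,0,5],"twist":[0,0,0]},{"jaw":75,"delta_pos":[0,0,0],"twist":[0,0,0]},{"jaw":75,"delta_pos":[0,0,0],"twist":[0,0,0]}]'
python3 st.py 454 274.5 152
python3 - <<'E'
from ov import *
from st import state
s,p,M=state()
D={n:snapshot(n) for n in("scene","top")}
o=[]
for n,(cx,cy) in(("scene",(350,190)),("top",(215,160))):
    o.append(crop(D[n],cx,cy,80,80,5,"t.png",[(q,(0,0,255)) for q in proj(D[n],[p])]))
cv2.imwrite("pics/e5.png",np.hstack(o))
E
```

```text
time_s: 7.48
position: [0.4555, 0.2711, 0.2006]
eef_rot: [0.0, 1.0, -0.005, 0.0]
force: [-0.8, -0.1, 0.9]
width: 0.882
t 7.48 pos [455.5 271.1 200.6] yaw -0.5 tilt 0.02 F [-0.8 -0.1  0.9] w 75.3 q [ 0.45  0.16  1.88 -0.    1.1   2.04]
tool delta mm [-1.5 -3.4 48.6]
```

View pics/e5.png

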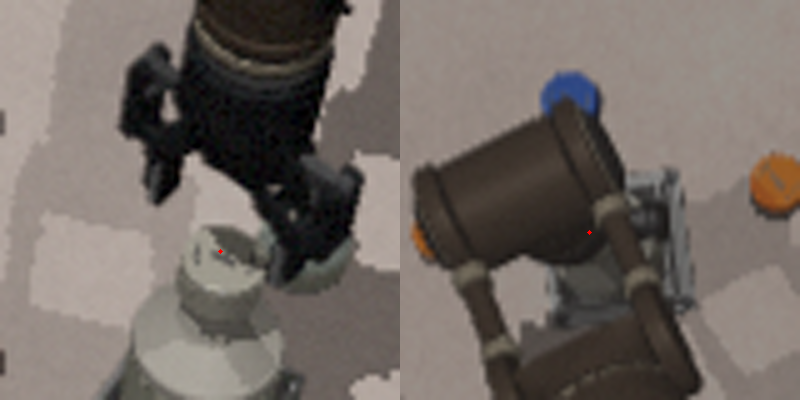

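```bash
python3 -m pendant '[{"jaw":75,"delta_pos":[-1.5,-3.4,0],"twist":[0,0,0]},{"jaw":75,"delta_pos":[0,0,15],"twist":[0,0,0]},{"jaw":75,"delta_pos":[0,0,18],"twist":[0,0,0]},{"jaw":75,"delta_pos":[0,0,14],"twist":[0,0,0]},{"jaw":75,"delta_pos":[0,0,0],"twist":[0,0,0]},{"jaw":62,"delta_pos":[0,0,0],"twist":[0,0,0]},{"jaw":56,"delta_pos":[0,0,0],"twist":[0,0,0]},{"jaw":56,"delta_pos":[0,0,0],"twist":[0,0,0]}]'
python3 st.py 454 274.5 152
```

```text
time_s: 8.25
position: [0.4546, 0.2763, 0.1549]
eef_rot: [-0.001, 1.0, -0.004, 0.001]
force: [-0.0, -0.4, 1.0]
width: 0.655
t 8.25 pos [454.6 276.3 154.9] yaw -0.4 tilt 0.17 F [-0.  -0.4  1. ] w 56.0 q [ 0.46  0.22  1.92 -0.    1.    2.04]
tool delta mm [-0.6  1.8  2.9]
```

```bash
python3 -m pendant '[{"jaw":52,"delta_pos":[0,0,0],"twist":[0,0,0]},{"jaw":50,"delta_pos":[0,0,0],"twist":[0,0,0]},{"jaw":49,"delta_pos":[0,0,0],"twist":[0,0,0]}]'
python3 st.py 454 274.5 152
python3 - <<'E'
from ov import *
from st import state
s,p,M=state()
D={n:snapshot(n) for n in("scene",)}
o=[]
for n,(cx,cy) in(("scene",(350,190)),):
    o.append(crop(D[n],cx,cy,80,80,7,"e6.png",[(q,(0,0,255)) for q in proj(D[n],[p])]))
E
```

```text
time_s: 8.5
position: [0.4539, 0.2758, 0.1539]
eef_rot: [-0.0, 1.0, -0.004, 0.001]
force: [-0.0, -0.2, 1.0]
width: 0.577
t 8.5 pos [453.9 275.8 153.9] yaw -0.5 tilt 0.07 F [-0.  -0.2  1. ] w 49.3 q [0.46 0.22 1.92 0.   1.   2.04]
tool delta mm [0.1 1.3 1.9]
```

View pics/e6.png

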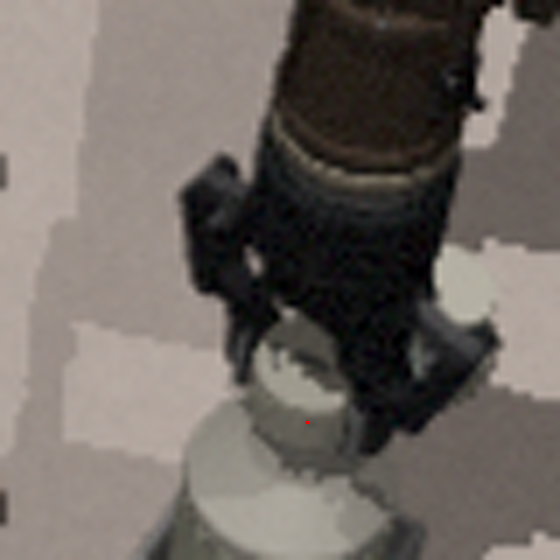

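```bash
python3 -m pendant '[{"jaw":46,"delta_pos":[0,0,0],"twist":[0,0,0]},{"jaw":44,"delta_pos":[0,0,0],"twist":[0,0,0]},{"jaw":42,"delta_pos":[0,0,0],"twist":[0,0,0]},{"jaw":42,"delta_pos":[0,0,0],"twist":[0,0,0]}]'
python3 st.py 454 274.5 152
```

```text
time_s: 8.88
position: [0.4538, 0.2758, 0.1537]
eef_rot: [-0.0, 1.0, -0.004, 0.0]
force: [-1.5, 0.1, 4.2]
width: 0.551
t 8.88 pos [453.8 275.8 153.7] yaw -0.5 tilt 0.04 F [-1.5  0.1  4.2] w 47.0 q [ 0.46  0.22  1.92 -0.    1.    2.04]
tool delta mm [0.2 1.3 1.7]
```

```bash
python3 -m pendant '[{"jaw":40,"delta_pos":[0,0,2],"twist":[0,0,0]},{"jaw":40,"delta_pos":[0,0,2],"twist":[0,0,0]},{"jaw":40,"delta_pos":[0,0,2],"twist":[0,0,0]},{"jaw":40,"delta_pos":[0,0,0],"twist":[0,0,0]},{"jaw":40,"delta_pos":[0,0,0],"twist":[0,0,0]}]'
python3 st.py 454 274.5 148
```

```text
time_s: 9.3
position: [0.4538, 0.2758, 0.1479]
eef_rot: [-0.0, 1.0, -0.004, 0.0]
force: [-1.9, 0.1, 7.8]
width: 0.55
t 9.3 pos [453.8 275.8 147.9] yaw -0.4 tilt 0.03 F [-1.9  0.1  7.8] w 46.9 q [ 0.46  0.23  1.92 -0.    0.99  2.04]
tool delta mm [ 0.2  1.3 -0.1]
```

```bash
python3 -m pendant '[{"jaw":40,"delta_pos":[0,0,0.5],"twist":[0,0,0]},{"jaw":40,"delta_pos":[0,0,0],"twist":[0,0,-7]},{"jaw":40,"delta_pos":[0,0,0],"twist":[0,0,-7]},{"jaw":40,"delta_pos":[0,0,0],"twist":[0,0,-7]},{"jaw":40,"delta_pos":[0,0,0],"twist":[0,0,-7]},{"jaw":40,"delta_pos":[0,0,0],"twist":[0,0,-7]},{"jaw":40,"delta_pos":[0,0,0],"twist":[0,0,-7]}]'
python3 st.py 454 274.5 148
```

```text
time_s: 9.88
position: [0.4545, 0.276, 0.1478]
eef_rot: [-0.0, 0.934, 0.357, 0.001]
force: [-1.0, -0.5, 8.0]
width: 0.553
t 9.88 pos [454.5 276.  147.8] yaw 41.9 tilt 0.13 F [-1.  -0.5  8. ] w 47.2 q [ 0.46  0.23  1.92 -0.    0.99  1.3 ]
tool delta mm [-1.4  0.8 -0.2]
```

```bash
python3 -c "
from station import bot; s=bot.observe(); print(s['torque'])"; python3 -m pendant '[{"jaw":40,"delta_pos":[0,0,0],"twist":[0,0,-7]},{"jaw":40,"delta_pos":[0,0,0],"twist":[0,0,-7]},{"jaw":40,"delta_pos":[0,0,0],"twist":[0,0,-7]},{"jaw":40,"delta_pos":[0,0,0],"twist":[0,0,-7]},{"jaw":40,"delta_pos":[0,0,0],"twist":[0,0,-7]},{"jaw":40,"delta_pos":[0,0,0],"twist":[0,0,-7]},{"jaw":40,"delta_pos":[0,0,0],"twist":[0,0,0]},{"jaw":40,"delta_pos":[0,0,0],"twist":[0,0,0]}]'
python3 st.py 454 274.5 148
```

```text
[-0.11762867  0.12401259  0.00813901]
time_s: 10.55
position: [0.4545, 0.2758, 0.1477]
eef_rot: [0.001, 0.746, 0.666, 0.001]
force: [-0.1, -1.0, 7.5]
width: 0.549
t 10.55 pos [454.5 275.8 147.7] yaw 83.6 tilt 0.12 F [-0.1 -1.   7.5] w 46.9 q [ 0.46  0.23  1.92 -0.    0.99  0.58]
tool delta mm [-1.4 -0.4 -0.3]
```

```bash
python3 -m pendant '[{"jaw":40,"delta_pos":[0,0,-3],"twist":[0,0,0]},{"jaw":40,"delta_pos":[0,0,-3],"twist":[0,0,0]},{"jaw":40,"delta_pos":[0,0,-3],"twist":[0,0,0]},{"jaw":40,"delta_pos":[0,0,-3],"twist":[0,0,0]},{"jaw":40,"delta_pos":[0,0,0],"twist":[0,0,0]}]'
python3 st.py 454 274.5 214
python3 - <<'E'
from ov import *
D={n:snapshot(n) for n in("scene",)}
crop(D["scene"],350,190,80,80,7,"e7.png")
E
```

```text
time_s: 10.97
position: [0.4537, 0.2755, 0.1587]
eef_rot: [0.0, 0.746, 0.666, 0.0]
force: [1.9, -0.8, 1.0]
width: 0.552
t 10.97 pos [453.7 275.5 158.7] yaw 83.6 tilt 0.03 F [ 1.9 -0.8  1. ] w 47.1 q [ 0.46  0.21  1.92 -0.    1.01  0.58]
tool delta mm [ -0.9   0.4 -55.3]
```

View pics/e7.png

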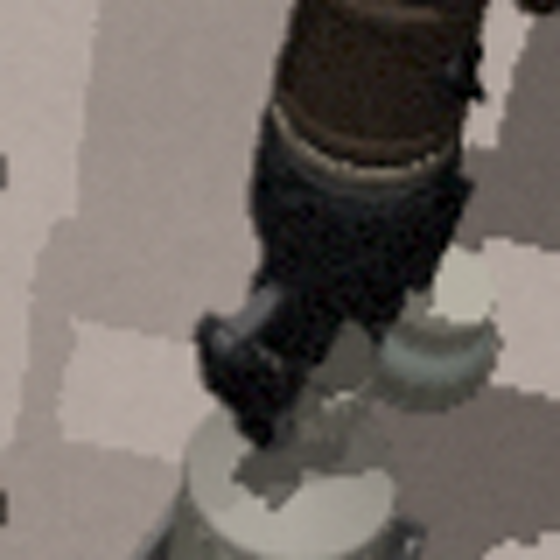

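The neck and lugs show under the raised cap at crop (340,400), and there is no upward pull, so it is unlocked. I lift it the rest of the way.

```bash
python3 -m pendant '[{"jaw":40,"delta_pos":[0,0,-6],"twist":[0,0,0]},{"jaw":40,"delta_pos":[0,0,-10],"twist":[0,0,0]},{"jaw":40,"delta_pos":[0,0,-12],"twist":[0,0,0]},{"jaw":40,"delta_pos":[0,0,-12],"twist":[0,0,0]},{"jaw":40,"delta_pos":[0,0,-10],"twist":[0,0,0]},{"jaw":40,"delta_pos":[0,0,-5],"twist":[0,0,0]},{"jaw":40,"delta_pos":[0,0,0],"twist":[0,0,0]},{"jaw":40,"delta_pos":[0,0,0],"twist":[0,0,0]},{"jaw":40,"delta_pos":[0,0,0],"twist":[0,0,0]},{"jaw":40,"delta_pos":[0,0,0],"twist":[0,0,0]}]'
python3 st.py 454 274.5 214
python3 - <<'E'
from ov import *
D={n:snapshot(n) for n in("scene","top")}
a=crop(D["scene"],350,180,80,80,5,"t.png");b=crop(D["top"],340,170,80,80,5,"t.png")
cv2.imwrite("pics/e8.png",np.hstack([a,b])); cv2.imwrite("pics/s9.png",D["scene"]["img"])
E
```

```text
time_s: 11.85
position: [0.4529, 0.2754, 0.213]
eef_rot: [-0.0, 0.746, 0.666, -0.001]
force: [-0.3, -0.1, 0.9]
width: 0.547
t 11.85 pos [452.9 275.4 213. ] yaw 83.5 tilt 0.1 F [-0.3 -0.1  0.9] w 46.7 q [0.46 0.15 1.87 0.   1.12 0.58]
tool delta mm [-0.8  1.2 -1. ]
```

View pics/e8.png

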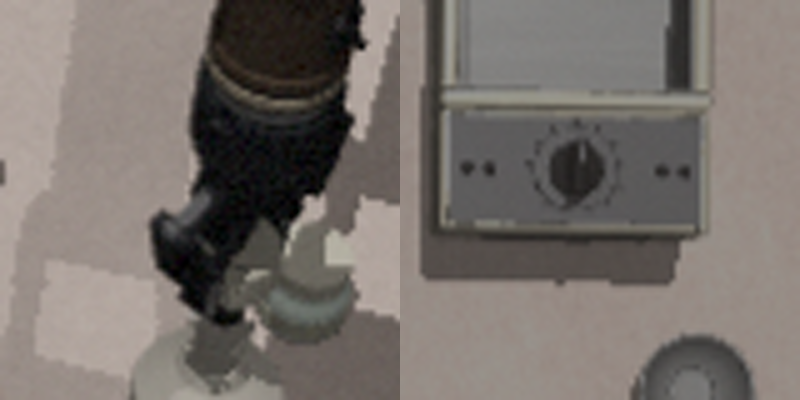

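View pics/s9.png

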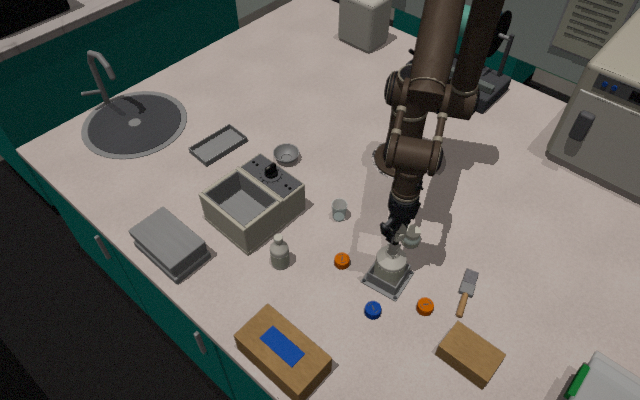

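```bash
python3 -c "
from station import bot; print(bot.close_job())"; python3 st.py 454 274.5 214
```

```text
the job is handed in; nothing more can be done
None
the job is handed in; nothing more can be done
```

I set the dial to the long mark, opened the clamped cleaner bottle and handed the job in at about 12 s of robot time. The hand-in gives no verdict.

**Dial:** I turned it 72.6° clockwise from about 1.1 rad. Afterwards the pointer stripe matched the prediction for 2.40 rad in both camera views, and the last top picture still shows it at the mark.

**Cap:** I gripped it, pressed it down 5.8 mm and turned it 84° anticlockwise. The measured force on the tool rose from 4.2 to 7.8 N while pressing, which fits the sprung seal. It lifted off without any pull from the bottle.

**Last readings before hand-in:**
- The gripper stood 59 mm higher than where it took hold of the cap, tilted 0.1°, and had moved about 1 mm sideways from there.
- The jaws were 46.7 mm open on the 48 mm cap, about the same as when they closed on it, so it had not slipped.
- The bystanders I could see had not visibly moved. I judged this by eye and did not measure it.

**What disagreed:**
- The two cameras differed by up to about 7 mm on the dial's position and 4 mm on the cap's. I used values between them, and the low sideways forces during both grips bore this out.
- Triangulation put the cap's top at 196–198 mm instead of the stated 191 mm, so I used the stated height.
- I did not measure the cap's own turn or its level separately. They are inferred from the gripper and from the cap coming free.

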